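Close a watch case in the capstan press

TASK

Close the watch case in the small green four-pillar press: put the red-handled bar into the holes round the brass collar and turn the collar clockwise (seen from above), taking the bar out and moving it to another hole each time the pillars stop its swing, until the collar bites and stands firm against a push of about 15 N on the bar (more than 35 N of the bar anywhere on the press would crack the glass). Then draw the bar out, without loosening the collar, and lay it back flat on its black rubber mat. Turn the collar only with the bar, never with the gripper, and leave the screwdriver, the watch, the loupe and the green block where they are.

Things in the scene. Friction and masses are not known exactly. Their poses are not given: they have to be found in the camera images.
- press: green bench press fixed to the table: base 180 (x) by 200 (y) mm, 16 mm thick, origin under its centre, z up, -x is its front, towards the robot give or take its yaw. Four steel pillars, 18 mm in diameter, at x = +-49, y = +-70 mm, rise to 150 mm; a bridge plate 130 (x) by 172 (y) mm spans them, top at 92 mm. The brass collar turns above it, on a vertical axis over the origin.
- front (a point): fixed point of the press, 132 mm out on its -x side at the height of the collar's holes: there stands the middle of the bar's handle in mid swing, with the bar 26 mm deep. The bar can swing about 45 degrees to either side of it before it meets a pillar (90 degrees in all); the collar always needs more, 98 to 115 degrees, before it bites.
- collar_hub (a point): point on the axis of the collar at the height of its holes, 115 mm above the table; turns with it, z up. The collar is 96 mm in diameter, 30 mm high, with 10 radial holes in its side, 36 degrees apart, one along this point's +x axis. Holes are 12.5 mm wide, 12 mm high; mouth 48 mm, bottom 18.5 mm from the axis. It stays at this height, and where it is left.
- ram_foot (a point): centre of the underside of the steel ram under the bridge plate. It sinks only 1.9 mm per rad of collar, too little to tell the bite, which must be felt: the collar turns with 0.2 N m of friction and stays where left; then it stands hard. A bar held stiffly, pointing at the axis, bears on the mouth of its hole (48 mm out): a hand feels about 4 N or less turning, then a steep rise.
- bar_grip (a point): centre of the bar's red handle, half-way up; the handle is 80 mm long, 16 mm square. The point's +x axis points along the bar to its tip, z up. The bar weighs about 0.12 kg and lies flat on the mat at the start.
- bar_tip (a point): tip of the bar's round steel rod, 110 mm from bar_grip along the bar; the rod is 9 mm in diameter with a round nose and stands out 70 mm from the handle
- mat: black rubber mat, 240 (x) by 180 (y) mm, 4 mm thick, fixed; origin under its centre. A white parts tray of 200 by 150 by 25 mm, also fixed, lies on the other side of the press.
- driver_grip (a point): bystander: small screwdriver with a blue handle, 130 mm long, lying on the mat 75 to 130 mm from the bar's handle
- watch: bystander: steel watch head, 40 mm across, 10 mm thick, in the parts tray; origin under its centre
- loupe: bystander: black eye loupe, 38 mm across, 34 mm high, before the press; origin under its centre
- holder: bystander: round green case block, 60 mm across, 28 mm high, before the press; origin under its centre
- bar: the whole bar as a body; origin on its underside below bar_grip
Not all that is in view belongs to the job. Of the things shaped like the bar, the red one is meant.

How it is judged:
By the outcome, as a careful person would: the job done as asked, in the order asked, and still so for the second after the job is handed in, with the robot touching nothing.
It also fails if it takes over 72 s, if anything falls off the work surface, if the arm or the gripper's body presses on something with over 40 N, if the wrist force passes 120 N, or if a joint passes its speed limit or range.

ROBOT

A 6-joint arm with a two-finger parallel gripper is mounted at the origin on the work surface. World frame = base frame: x ahead of the robot, y to its left, z up, the work surface at z = 0. Lengths are in m, angles in rad, forces in N, time in s.
With the tool pointing down it reaches from about 0.35 to 0.975 m from the base axis. Payload 4.9 kg.
Tool frame: the origin (TCP) lies at the very end of the fingers, on their centre line; the grasp point (between the pads) lies 19 mm behind it; z points along the fingers, y is the line along which they close (so a half turn about z gives the same grasp; the last joint's range is limited). The gripper opens to 85 mm and grips with 20 to 120 N. Pads are 22 mm wide; open, the fingers measure 114 mm over their backs; the gripper's body (76 mm by 85 mm) begins 54 mm behind the grasp point. The pads swing forward as they close: fully open they stand 13 mm farther back than shut.
Start: joints at [-1.397, 0.053, 1.613, -0, 1.476, -0.119], TCP at [0.18, -0.598, 0.231] pointing down, gripper open.
Joint ranges: [-3.01, 3.01], [-1.01, 2.22], [0.06, 2.58], [-1.02, 4.17], [0.09, 2.62], [-3.14, 3.14]. Speed limits (rad/s): [2.57, 2.57, 3.14, 3.14, 3.14, 3.14].

INTERFACE

Orientations are given as a rotation vector (axis times angle).
In Python, from station import ctrl, imaging gives the robot as it stands.
- The arm moves only by the tool play_rows, never from a script. Its argument "series" is a list of rows, each a list of 3 entries, a list of its own where there are three numbers: the opening, from 0 (shut) to 1 (fully open), then the shift along the tool's x, y, z each as a share of 0.05 m, from -1 to 1, then the turn, a rotation vector about the tool's x, y, z each as a share of 8 degrees, from -1 to 1. In form: [[grip, [dx, dy, dz], [ax, ay, az]], ...]. A call has 1 to 8 rows; each row shifts and turns the commanded pose from where the row before left it, along the tool's axes as they then stand; what a row does not reach is not made up. A row lasts 1/8 s, in which the tool goes at most 62.5 mm and 10.7 degrees, less where a joint would pass 70% of its speed; a pose out of reach is approached as far as the arm can. A call with a number of a shift or a turn outside -1 to 1 is refused whole. A call with a gripper value outside its range is refused whole. The fingers move at their own pace and stop on an object; "force" is the grip in N (left out, the last holds). Time passes only in rows, so rows that do not move let the fingers close. It gives the time, the measured TCP pose, the force, the opening and the grip force at its end, in the units of the state.
- ctrl.get_obs(): the state, without advancing time (a new reading comes with each control period).
- imaging.get_image(name): name is "side" or "top"; returns a dict with "color" (400x640x3 uint8, blue, green, red), "fx", "fy", "cx", "cy" (pixels), "extrinsics" (4x4, takes a point from world to camera coordinates). Camera axes: x right, y down, z forward; pixel columns grow to the right and rows downward; lengths in m; the calibration is good to about 2 mm. A picture is of the moment at which its call begins. There is no depth.
- ctrl.finish_job(): hands the job in; it is judged then, once.
The state is a dict: "t": time; "q": joint angles; "dq": joint speeds; "effort": joint torques, N m; "tool_pos": TCP position; "tool_rot": TCP orientation; "contact_force": force on the tool from outside, world axes, zero at the start; "wrist_torque": the same for the moment, N m; "opening": finger opening in m; "grip_force": force on a finger pad.
Only numpy, scipy, OpenCV 4.12 (cv2) and the standard library are available. Lean on these libraries where they do the work, as an engineer would, in place of code of your own. Each camera call takes 0.05 s, during which the arm holds its last target. There are 200 camera calls.

## Working session

There is one attempt and no reset: what is moved stays moved. The work goes in short steps, Python scripts to look and compute and a tool call to move; the robot and the scene stay as the last step left them, time stands still between calls to the robot, and variables do not carry over. Pictures are saved under pics/ and viewed, at most 10 in all, crops included, and the job is handed in when it is done.

Besides the shell and the picture viewer there is one more tool, called by a JSON object that holds its "op" and its "data". play_rows: Moves the arm, as the interface text tells. Shift numbers are shares of 0.05 m and turn numbers shares of 8 degrees, none past 1 either way. Its arguments: {"type":"object","properties":{"series":{"type":"array"},"force":{"type":"number"}},"required":["series"]}

```bash
ls; mkdir -p pics; python3 - <<'E'
from station import ctrl, imaging
import cv2
for n in("top","side"):
    d=imaging.get_image(n); cv2.imwrite(f"pics/{n}0.png",d["color"]); print(n,d["fx"],d["fy"],d["cx"],d["cy"],d["extrinsics"].round(4).tolist() if hasattr(d["extrinsics"],'round') else d["extrinsics"])
print(ctrl.get_obs())
E
```

```text
pics
top 469.20166945144933 469.20166945144933 322.7186205725983 206.08476430941505 [[-0.0158, -0.9999, 0.0063, 0.0031], [-0.9978, 0.0153, -0.0647, 0.4318], [0.0646, -0.0073, -0.9979, 1.2369], [0.0, 0.0, 0.0, 1.0]]
side 454.78016720237457 454.78016720237457 321.3780262558496 197.69306457179638 [[-0.9594, -0.2821, -0.004, 0.3959], [-0.1406, 0.4905, -0.86, 0.1407], [0.2446, -0.8245, -0.5102, 1.0581], [0.0, 0.0, 0.0, 1.0]]
{'t': 0.1, 'q': array([-1.39699269e+00,  5.33094111e-02,  1.61416792e+00, -2.60094955e-05,
        1.47601080e+00, -1.18993517e-01]), 'dq': array([ 0.00182445, -0.00086219, -0.0020285 ,  0.00011123,  0.00055603,
       -0.00068235]), 'effort': array([ 7.42798591e-06, -3.94905174e+01, -3.71365392e+01, -9.14140537e-05,
        3.93137496e-03,  1.30318540e-05]), 'tool_pos': array([ 0.1802923 , -0.59783335,  0.23016774]), 'tool_rot': array([-3.10611222e+00, -4.58011122e-01,  1.22165346e-04]), 'contact_force': array([ 0.3937378 , -0.58454264,  0.81406858]), 'wrist_torque': array([-0.0073482 , -0.0318078 , -0.01410962]), 'grip_force': 0.0, 'opening': 0.08538484127150145}
```

View pics/top0.png

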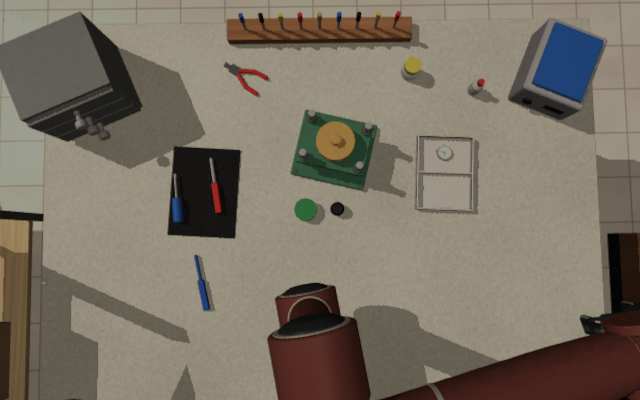

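View pics/side0.png

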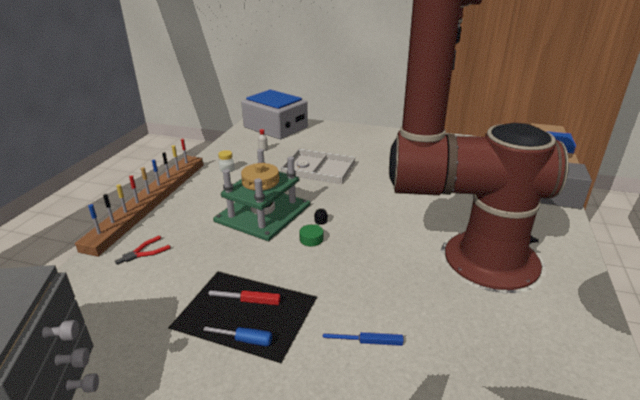

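The top view shows the press at about (335,148), with pillar tops at (312,116), (368,127), (303,154) and (360,166). The red bar lies on the mat, handle at about (216,198) and tip at (211,158). The loupe (337,209) and green block (305,210) stand before the press. The side view shows the collar at (260,175).

```bash
cat > h.py <<'E'
import numpy as np, cv2
from station import ctrl, imaging
def cam(n):
    d=imaging.get_image(n); d["extrinsics"]=np.array(d["extrinsics"]); return d
def K(d): return np.array([[d["fx"],0,d["cx"]],[0,d["fy"],d["cy"]],[0,0,1]])
def ray(d,uv,z):
    E=d["extrinsics"];R,t=E[:3,:3],E[:3,3]
    c=-R.T@t; v=R.T@np.linalg.inv(K(d))@np.array([*uv,1.]); return c+v*(z-c[2])/v[2]
def proj(d,p):
    E=d["extrinsics"]; q=K(d)@(E[:3,:3]@np.asarray(p,float)+E[:3,3]); return q[:2]/q[2]
def blobs(m,minA=15):
    n,l,s,c=cv2.connectedComponentsWithStats(m.astype(np.uint8)); return [(c[i].round(1),s[i]) for i in range(1,n) if s[i,4]>=minA]
E
python3 - <<'E'
from h import *
np.set_printoptions(precision=4,suppress=True)
T=cam("top");S=cam("side")
for n,d,win in(("top",T,(130,250,140,260)),("side",S,(270,315,200,300))):
    hsv=cv2.cvtColor(d["color"],cv2.COLOR_BGR2HSV).astype(int);h,s,v=hsv[...,0],hsv[...,1],hsv[...,2]
    m=((h<8)|(h>172))&(s>150)&(v>60); mm=np.zeros_like(m);a,b,c,e=win;mm[a:b,c:e]=m[a:b,c:e]
    cs=max(cv2.findContours(mm.astype(np.uint8),0,1)[0],key=cv2.contourArea)
    r=cv2.minAreaRect(cs);P=ray(d,r[0],.013 if n=="top" else .012);bx=cv2.boxPoints(r)
    print(n,"handle",r,P,[ray(d,b,.012)[:2] for b in bx])
# brass collar top z=.13
hsv=cv2.cvtColor(T["color"],cv2.COLOR_BGR2HSV).astype(int);h,s,v=hsv[...,0],hsv[...,1],hsv[...,2]
m=(h>10)&(h<25)&(s>120)&(v>100);m[:100]=0;m[180:]=0;m[:,:290]=0;m[:,390:]=0
c=max(cv2.findContours(m.astype(np.uint8),0,1)[0],key=cv2.contourArea);e=cv2.fitEllipse(c);print("collar",e,ray(T,e[0],.13),"d",e[1][0]/469*1.1)
P=[ray(T,u,.15) for u in((312,116),(368,127),(303,154),(360,166))];print("pillars",P,np.mean(P,0))
for dd in(P[0]-P[2],P[1]-P[3]):print("yaw",np.degrees(np.arctan2(dd[1],dd[0])),np.linalg.norm(dd))
for dd in(P[0]-P[1],P[2]-P[3]):print("yaw",np.degrees(np.arctan2(-dd[0],dd[1])),np.linalg.norm(dd))
for n,u,z in(("loupe",(337,209),.034),("block",(305,210),.028),("driver",(177,209),.012),("tip",(211,158),.012)):print(n,ray(T,u,z))
a=cv2.resize(T["color"][95:200,280:390],None,fx=5,fy=5,interpolation=2)
b=cv2.resize(S["color"][140:240,210:320],None,fx=5,fy=5,interpolation=2)
cv2.imwrite("pics/c1.png",cv2.resize(S["color"][152:205,225:300],None,fx=10,fy=10,interpolation=2));cv2.imwrite("pics/c2.png",a)
E
```

```text
top handle ((215.82998657226562, 197.3099822998047), (30.26417350769043, 6.646804332733154), 81.8698959350586) [0.4597 0.2811 0.013 ] [array([0.4989, 0.2958]), array([0.5012, 0.2782]), array([0.4207, 0.2669]), array([0.4185, 0.2844])]
side handle ((259.78216552734375, 297.17822265625), (39.00545883178711, 12.139453887939453), 5.710593223571777) [0.4613 0.2821 0.012 ] [array([0.4956, 0.3044]), array([0.5086, 0.2709]), array([0.4262, 0.2593]), array([0.416 , 0.2928])]
collar ((334.8191223144531, 140.37307739257812), (37.866302490234375, 38.2646598815918), 77.2342758178711) [ 0.5845 -0.0348  0.13  ] d 0.08881222332464353
pillars [array([0.6405, 0.0197, 0.15  ]), array([ 0.6117, -0.1144,  0.15  ]), array([0.5485, 0.0426, 0.15  ]), array([ 0.5176, -0.0932,  0.15  ])] [ 0.5796 -0.0363  0.15  ]
yaw -13.954781007916758 0.0947206185693711
yaw -12.696187618190713 0.09650230528129611
yaw -12.083735617437071 0.13720831558981747
yaw -12.835190802873017 0.13928140923739837
loupe [ 0.4222 -0.0408  0.034 ]
block [0.4213 0.0433 0.028 ]
driver [0.4301 0.3846 0.012 ]
tip [0.5658 0.2942 0.012 ]
```

View pics/c1.png

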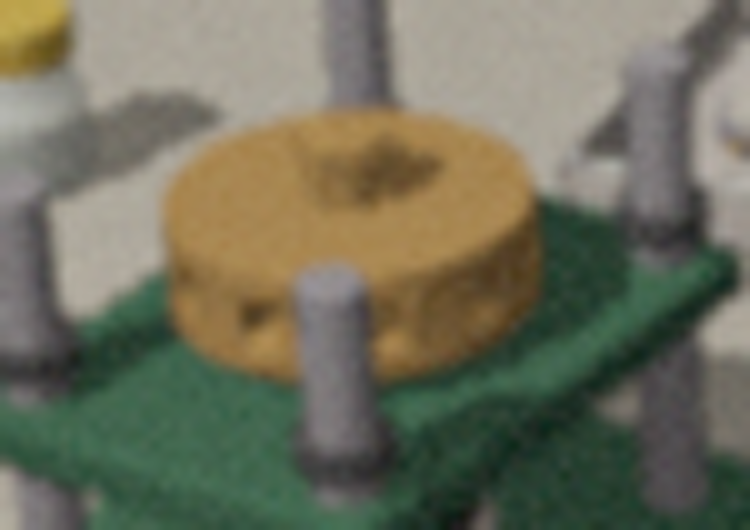

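View pics/c2.png

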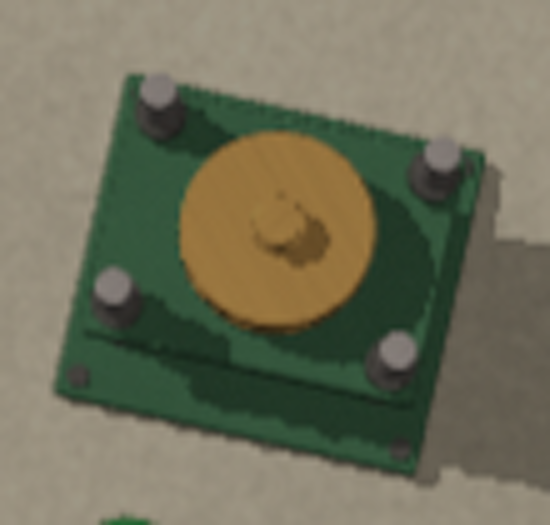

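The crops show the collar centred between the pillars, with dark holes in its side at roughly (251,183) and (265,185) of the side view. I'll read off the hole azimuths by sampling the collar's side.

```bash
python3 - <<'E'
from h import *
np.set_printoptions(precision=4,suppress=True,linewidth=150)
T=cam("top");S=cam("side")
P=[ray(T,(280+a/5-.4,95+b/5-.4),.15) for a,b in((160,91),(443,155),(113,287),(398,350))]
c=np.mean(P,0);print("pillar centre",c);d=P[0]-P[2]+P[1]-P[3];e=P[0]-P[1]+P[2]-P[3]
print("yaw",np.degrees(np.arctan2(d[1],d[0])),np.degrees(np.arctan2(-e[0],e[1])))
# side view collar ellipse: top-face pixel mask
hsv=cv2.cvtColor(S["color"],cv2.COLOR_BGR2HSV);m=cv2.inRange(hsv,(8,90,60),(28,255,255));m[:150]=0;m[195:]=0;m[:,:235]=0;m[:,285:]=0
c2=max(cv2.findContours(m,0,1)[0],key=cv2.contourArea);x,y,w,h=cv2.boundingRect(c2);print("collar bbox",x,y,w,h)
C=np.array([.585,-.035])
az=np.arange(0,360,3);pts=[np.array([proj(S,(C[0]+.048*np.cos(np.radians(a)),C[1]+.048*np.sin(np.radians(a)),z)) for a in az]) for z in(.100,.130)]
al=np.vstack(pts);print("predicted bbox",al.min(0),al.max(0))
az=np.arange(40,190,1.)
rows=[]
for z in np.arange(.101,.130,.001):
    uv=np.array([proj(S,(C[0]+.048*np.cos(np.radians(a)),C[1]+.048*np.sin(np.radians(a)),z)) for a in az],np.float32)
    rows.append(cv2.remap(S["color"],uv[None,:,0],uv[None,:,1],1)[0])
U=np.array(rows)[::-1];g=U.mean(2)
pr=g[8:17].mean(0)-g[22:28].mean(0)*.5-g[2:6].mean(0)*.5
for a,v in zip(az[::3],pr[::3]):print(int(a),round(v,0),end="; ")
cv2.imwrite("pics/u.png",cv2.resize(U,(750,290),interpolation=2))
E
```

```text
pillar centre [ 0.5845 -0.0353  0.15  ]
yaw -14.090695248851477 -13.578388582330605
collar bbox 241 163 38 27
predicted bbox [241.4454 161.8408] [279.8156 189.6137]
40 -22.0; 43 -24.0; 46 -22.0; 49 -18.0; 52 -13.0; 55 -11.0; 58 -9.0; 61 -9.0; 64 -7.0; 67 -6.0; 70 -10.0; 73 -20.0; 76 -35.0; 79 -41.0; 82 -31.0; 85 -19.0; 88 -10.0; 91 -11.0; 94 -11.0; 97 -11.0; 100 -11.0; 103 -14.0; 106 -16.0; 109 -18.0; 112 -18.0; 115 -17.0; 118 -17.0; 121 -13.0; 124 -5.0; 127 -1.0; 130 -3.0; 133 -5.0; 136 -1.0; 139 3.0; 142 -1.0; 145 2.0; 148 4.0; 151 4.0; 154 2.0; 157 1.0; 160 -2.0; 163 -3.0; 166 -1.0; 169 2.0; 172 4.0; 175 4.0; 178 4.0; 181 4.0; 184 4.0; 187 3.0;
```

View pics/u.png

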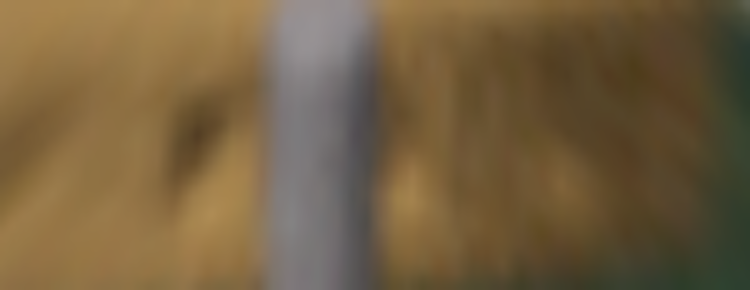

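{"op": "play_rows", "data": {"series": [[0.6,[0,0,0],[0,0,0.55]],[0.6,[0.5,0,0],[0,0,0.55]],[0.6,[1,-0.5,0],[0,0,0]],[0.6,[1,-0.5,0],[0,0,0]],[0.6,[1,-0.5,0],[0,0,0]],[0.6,[1,-0.5,0],[0,0,0]],[0.6,[1,-0.5,0],[0,0,0]],[0.6,[0.5,-0.9,0],[0,0,0]]], "force": 120}}

```text
t: 1.3
tool_pos: [0.4554, -0.3854, 0.2311]
tool_rot: [-3.134, -0.22, -0.001]
contact_force: [-0.1, 0.2, 0.2]
opening: 0.0513
grip_force: 0.0
```

{"op": "play_rows", "data": {"series": [[0.6,[0.2,-1,0],[0,0,0]],[0.6,[0.2,-1,0],[0,0,0]],[0.6,[0.2,-1,0],[0,0,0]],[0.6,[0.2,-1,0],[0,0,0]],[0.6,[0.2,-1,0],[0,0,0]],[0.6,[0.2,-1,0],[0,0,0]],[0.6,[0.2,-1,0],[0,0,0]],[0.6,[0.2,-1,0],[0,0,0]]]}}

```text
t: 2.3
tool_pos: [0.4772, 0.0223, 0.2315]
tool_rot: [3.134, 0.218, 0.001]
contact_force: [-0.1, -0.7, -0.4]
opening: 0.0515
grip_force: 0.0
```

{"op": "play_rows", "data": {"series": [[0.6,[0.15,-1,0.3],[0,0,0]],[0.6,[0.15,-1,0.3],[0,0,0]],[0.6,[0.15,-1,0.3],[0,0,0]],[0.6,[0.15,-1,0.3],[0,0,0]],[0.6,[0.15,-1,0.3],[0,0,0]],[0.6,[0,0,0.5],[0,0,0]],[0.6,[0,0,0],[0,0,0]],[0.6,[0,0,0],[0,0,0]]]}}

```text
t: 3.3
tool_pos: [0.4802, 0.2733, 0.1321]
tool_rot: [-3.134, -0.218, -0.001]
contact_force: [0.7, 0.5, 0.4]
opening: 0.0515
grip_force: 0.0
```

{"op": "play_rows", "data": {"series": [[0.6,[0.03,-0.22,0.8],[0,0,0]],[0.6,[0,0,1],[0,0,0]],[0.6,[0,0,0.5],[0,0,0]],[0.6,[0,0,0.2],[0,0,0]],[0.6,[0,0,0],[0,0,0]]]}}

```text
t: 3.92
tool_pos: [0.4805, 0.2845, 0.0072]
tool_rot: [-3.134, -0.217, -0.002]
contact_force: [-0.3, 0.0, 0.5]
opening: 0.0511
grip_force: 0.0
```

```bash
python3 - <<'E'
from h import *
S=cam("side");cv2.imwrite("pics/g1.png",cv2.resize(S["color"][200:360,160:340],None,fx=4,fy=3.75))
o=ctrl.get_obs();print(o["tool_pos"],o["contact_force"])
E
```

```text
[0.48103658 0.28482834 0.00796931] [ 0.03077956  0.70948635 -0.18683508]
```

View pics/g1.png

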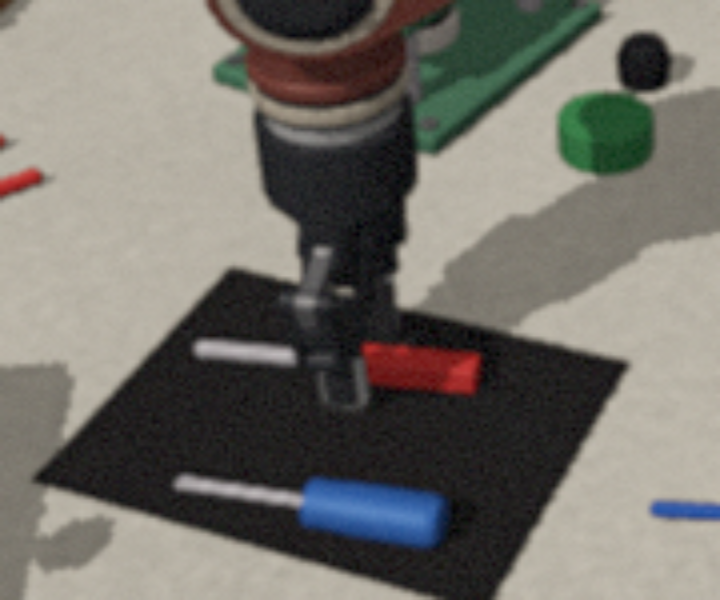

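The fingers straddle the front part of the red handle, with the finger at crop (343,380) and the handle from 360 to 480, clear of the screwdriver. I'll close them now.

{"op": "play_rows", "data": {"series": [[0,[0,0,0.03],[0,0,0]],[0,[0,0,0],[0,0,0]],[0,[0,0,0],[0,0,0]],[0,[0,0,0],[0,0,0]],[0,[0,0,0],[0,0,0]]], "force": 120}}

```text
t: 4.6
tool_pos: [0.4807, 0.285, 0.0064]
tool_rot: [-3.133, -0.219, -0.003]
contact_force: [-1.7, -0.7, 6.2]
opening: 0.0127
grip_force: 118.9
```

{"op": "play_rows", "data": {"series": [[0,[0,0,-0.5],[0,0,0]],[0,[0,0,-1],[0,0,0]],[0,[0,0,-1],[0,0,0]],[0,[0,0,0],[0,0,0]],[0,[0,0,0],[0,0,0]]]}}

```text
t: 5.22
tool_pos: [0.479, 0.2844, 0.1289]
tool_rot: [3.134, 0.219, -0.002]
contact_force: [0.4, -0.2, -2.6]
opening: 0.0128
grip_force: 118.0
```

```bash
cat > bar.py <<'E'
from h import *
import sys
np.set_printoptions(precision=4,suppress=True)
o=ctrl.get_obs();S=cam("side");T=cam("top")
hsv=cv2.cvtColor(S["color"],cv2.COLOR_BGR2HSV);p=o["tool_pos"];u,v=proj(S,p)
m=cv2.inRange(hsv,(0,150,50),(8,255,255))|cv2.inRange(hsv,(172,150,50),(180,255,255))
k=np.zeros_like(m);k[int(v-35):int(v+35),int(u-20):int(u+75)]=255;m&=k
print("tcp px",u,v,"z",p[2],"opening",o["opening"])
for c in cv2.findContours(m,0,1)[0]:
    if cv2.contourArea(c)>20: print("red",cv2.minAreaRect(c),cv2.boundingRect(c))
cv2.imwrite(sys.argv[1],cv2.resize(S["color"][int(v-60):int(v+60),int(u-80):int(u+80)],None,fx=5,fy=5,interpolation=2))
E
python3 bar.py pics/g2.png
```

```text
tcp px 246.30815502172112 250.68912841825926 z 0.1289417436430372 opening 0.012772243630282183
red ((262.43243408203125, 249.90541076660156), (26.468236923217773, 9.86393928527832), 9.462322235107422) (250, 243, 26, 13)
```

View pics/g2.png

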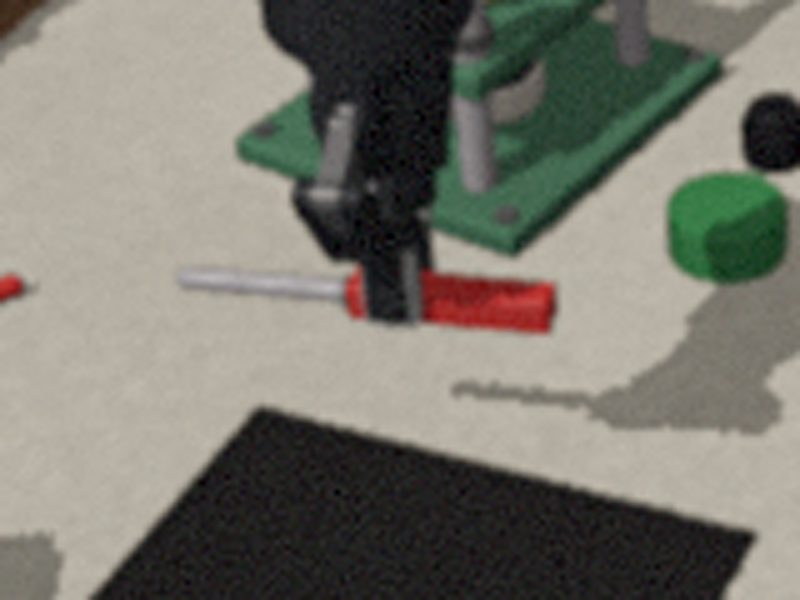

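The bar is held level near the front of its handle, with the tip at about (202,245) and the handle end at about (276,251). I'll check its height and pitch, and work out the insertion pose.

```bash
python3 - <<'E'
from h import *
np.set_printoptions(precision=4,suppress=True)
S=cam("side");o=ctrl.get_obs();p=o["tool_pos"]
a=np.radians(8);d=np.array([np.cos(a),np.sin(a),0])
for s in(.09,.02,-.06):
    for z in(.0045,.0065): print(s,z,proj(S,p+d*s+[0,0,z]))
g=cv2.cvtColor(S["color"],cv2.COLOR_BGR2HSV)
# rod centreline: bright low-saturation vs. floor -> print column profiles (value,blue-red)
for u in(203,207,212,217,222,227,231):
    c=S["color"][236:258,u].astype(int); print(u,(c[:,0]-c[:,2]).tolist())
for sgn in(10.,8.):
  h=np.radians(sgn)
  b=np.array([np.cos(h),np.sin(h)])
  C=np.array([.585,-.035]);
  for r in(.114,.150): print("pose dir",sgn,"r",r,C-b*r)
E
```

```text
0.09 0.0045 [201.856  245.4925]
0.09 0.0065 [201.7139 244.6629]
0.02 0.0045 [236.5845 248.5575]
0.02 0.0065 [236.4814 247.723 ]
-0.06 0.0045 [277.1503 252.1378]
-0.06 0.0065 [277.0939 251.2976]
203 [-18, -18, -18, -16, -20, -18, -19, -15, -7, 0, -3, -6, -15, -19, -19, -20, -17, -16, -19, -18, -17, -18]
207 [-18, -17, -19, -18, -18, -17, -18, -17, -8, -6, -4, -3, -11, -16, -19, -19, -18, -19, -17, -17, -18, -18]
212 [-18, -19, -18, -16, -15, -18, -20, -18, -12, -6, -3, -4, -5, -16, -18, -17, -19, -19, -17, -18, -18, -18]
217 [-18, -18, -18, -17, -18, -16, -18, -19, -16, -5, -3, -2, -1, -13, -19, -19, -18, -18, -17, -17, -16, -19]
222 [-18, -18, -17, -19, -18, -17, -17, -17, -15, -10, -3, -2, -3, -6, -15, -17, -17, -17, -18, -19, -16, -15]
227 [-17, -16, -19, -19, -19, -18, -17, -20, -16, -17, -4, -1, -4, -5, -14, -16, -18, -16, -18, -17, -18, -18]
231 [1, 4, 3, 0, -2, -16, -16, -19, -17, -15, -9, -4, -3, -4, -8, -16, -16, -18, -19, -18, -16, -18]
pose dir 10.0 r 0.114 [ 0.4727 -0.0548]
pose dir 10.0 r 0.15 [ 0.4373 -0.061 ]
pose dir 8.0 r 0.114 [ 0.4721 -0.0509]
pose dir 8.0 r 0.15 [ 0.4365 -0.0559]
```

{"op": "play_rows", "data": {"series": [[0,[-0.6,0.8,0],[0,0,0]],[0,[-0.6,0.8,0],[0,0,0]],[0,[-0.4,0.9,0],[0,0,0]],[0,[-0.2,1,0],[0,0,0]],[0,[-0.2,1,0],[0,0,0]],[0,[-0.2,1,0],[0,0,-0.25]],[0,[-0.1,0.9,0.2],[0,0,0]],[0,[0,0,0],[0,0,0]]]}}

```text
t: 6.38
tool_pos: [0.4104, -0.0501, 0.1178]
tool_rot: [-3.129, -0.265, 0.006]
contact_force: [-1.1, -0.7, -1.5]
opening: 0.0128
grip_force: 118.3
```

{"op": "play_rows", "data": {"series": [[0,[0,0,0],[0,0,0]],[0,[0,0,0],[0,0,0]]]}}

```text
t: 6.62
tool_pos: [0.4116, -0.0471, 0.1195]
tool_rot: [-3.129, -0.276, 0.001]
contact_force: [0.1, 0.4, -0.8]
opening: 0.0125
grip_force: 118.3
```

{"op": "play_rows", "data": {"series": [[0,[0.2,0.2,0.1],[0,0,0]],[0,[0.26,0.165,0.1],[0,0,0]],[0,[0,0,0],[0,0,0]],[0,[0,0,0],[0,0,0]]]}}

```text
t: 7.12
tool_pos: [0.4373, -0.0614, 0.1098]
tool_rot: [-3.129, -0.275, 0.001]
contact_force: [0.2, -0.6, -1.7]
opening: 0.0126
grip_force: 118.3
```

```bash
cat > chk.py <<'E'
from h import *
from scipy.spatial.transform import Rotation as R
np.set_printoptions(precision=4,suppress=True)
o=ctrl.get_obs();p=o["tool_pos"];M=R.from_rotvec(o["tool_rot"]).as_matrix();x=M[:,0]
C=np.array([.585,-.035]);v=C-p[:2];yaw=np.arctan2(x[1],x[0]);d=np.array([np.cos(yaw),np.sin(yaw)]);n=np.array([-d[1],d[0]])
f=o["contact_force"]
print("t",round(o["t"],2),"pos",p,"yaw",np.degrees(yaw),"psi",-np.degrees(yaw)-13.8,"pitch",np.degrees(np.arcsin(x[2])),"r",v@d,"lat(axis left of bar line)",v@n,"tooly lateral fix",-(v@n))
print("F along bar",f[:2]@d,"F left",f[:2]@n,"Fz",f[2],"tau",o["wrist_torque"],"grip",o["grip_force"],o["opening"])
E
python3 chk.py
```

```text
t 7.12 pos [ 0.4373 -0.0614  0.1098] yaw 10.053118671456874 psi -23.853118671456876 pitch -0.025232986686156752 r 0.15001732774146645 lat(axis left of bar line) 0.00018740069463525456 tooly lateral fix -0.00018740069463525456
F along bar 0.09145177477631006 F left -0.5938662488008766 Fz -1.6730869154047725 tau [-0.0266  0.018  -0.0183] grip 118.34085702896118 0.012616463898761962
```

{"op": "play_rows", "data": {"series": [[0,[0.1,0,0],[0,0,0]],[0,[0.1,0,0],[0,0,0]],[0,[0.06,0,0],[0,0,0]],[0,[0.04,0,0],[0,0,0]],[0,[0,0,0],[0,0,0]]]}}

```text
t: 7.75
tool_pos: [0.4524, -0.0596, 0.1098]
tool_rot: [-3.13, -0.273, 0.0]
contact_force: [-0.5, -0.7, -1.5]
opening: 0.0126
grip_force: 118.3
```

{"op": "play_rows", "data": {"series": [[0,[0.06,0,0],[0,0,0]],[0,[0.04,0,0],[0,0,0]],[0,[0,0,0],[0,0,0]]]}}

```text
t: 8.12
tool_pos: [0.4574, -0.0587, 0.1098]
tool_rot: [3.13, 0.273, -0.0]
contact_force: [0.4, -0.6, -1.7]
opening: 0.0124
grip_force: 118.3
```

{"op": "play_rows", "data": {"series": [[0,[0.08,0,0],[0,0,0]],[0,[0.08,0,0],[0,0,0]],[0,[0.08,0,0],[0,0,0]],[0,[0.08,0,0],[0,0,0]],[0,[0,0,0],[0,0,0]]]}}

```text
t: 8.75
tool_pos: [0.4733, -0.0559, 0.1099]
tool_rot: [3.13, 0.273, -0.0]
contact_force: [-0.2, 0.3, -1.3]
opening: 0.0123
grip_force: 118.3
```

```bash
python3 chk.py
```

```text
t 8.75 pos [ 0.4733 -0.0559  0.1099] yaw 9.988147491365861 psi -23.788147491365862 pitch -0.0013007641473987905 r 0.11359009595681976 lat(axis left of bar line) 0.0012250927782860798 tooly lateral fix -0.0012250927782860798
F along bar -0.18006712947341094 F left 0.29545820007842616 Fz -1.2664194424928281 tau [-0.0282 -0.0054 -0.0188] grip 118.34071397781372 0.01234750359494893
```

{"op": "play_rows", "data": {"series": [[0,[0.01,-0.21,0],[0,0,0.625]],[0,[0.01,-0.21,0],[0,0,0.625]],[0,[0.01,-0.2,0],[0,0,0.625]],[0,[0.01,-0.2,0],[0,0,0.625]],[0,[0,0,0],[0,0,0]]]}}

```text
t: 9.38
tool_pos: [0.473, -0.0152, 0.1098]
tool_rot: [3.129, -0.273, -0.001]
contact_force: [-1.7, -2.4, -0.6]
opening: 0.0128
grip_force: 118.5
```

```bash
python3 chk.py
```

```text
t 9.38 pos [ 0.473  -0.0152  0.1098] yaw -9.961831910606799 psi -3.8381680893932018 pitch -0.02373435119749665 r 0.11376575805108391 lat(axis left of bar line) -8.109347351379192e-05 tooly lateral fix 8.109347351379192e-05
F along bar -1.2581430450876907 F left -2.613250922095511 Fz -0.6384959517524921 tau [-0.3029  0.1101 -0.1322] grip 118.45364928245544 0.012785640310389047
```

{"op": "play_rows", "data": {"series": [[0,[0.009,-0.2,0],[0,0,0.625]],[0,[0.009,-0.2,0],[0,0,0.625]],[0,[0.009,-0.2,0],[0,0,0.625]],[0,[0.009,-0.2,0],[0,0,0.625]],[0,[0.009,-0.2,0],[0,0,0.625]],[0,[0.009,-0.2,0],[0,0,0.625]],[0,[0.009,-0.2,0],[0,0,0.625]],[0,[0,0,0],[0,0,0]]]}}

```text
t: 10.38
tool_pos: [0.5046, 0.0462, 0.1093]
tool_rot: [2.903, -1.2, -0.003]
contact_force: [-2.0, -0.8, -1.0]
opening: 0.0128
grip_force: 118.4
```

```bash
python3 chk.py
```

```text
t 10.38 pos [0.5046 0.0462 0.1093] yaw -44.900066674976124 psi 31.100066674976123 pitch -0.09416324549276377 r 0.11424632870518317 lat(axis left of bar line) -0.0008015772935132935 tooly lateral fix 0.0008015772935132935
F along bar -0.80607447449424 F left -1.9631492515030147 Fz -0.981620322463928 tau [-0.1093  0.3455 -0.1698] grip 118.36233615875244 0.012768678666102574
```

{"op": "play_rows", "data": {"series": [[0,[0.006,-0.15,0],[0,0,0.5]],[0,[0.006,-0.15,0],[0,0,0.5]],[0,[0,0,0],[0,0,0]],[0,[0,0.034,0],[0,0,0]],[0,[0,0,0],[0,0,0]]]}}

```text
t: 11.0
tool_pos: [0.5157, 0.0547, 0.1103]
tool_rot: [-2.811, 1.4, -0.003]
contact_force: [1.2, 0.0, -0.9]
opening: 0.0129
grip_force: 118.4
```

```bash
python3 chk.py
```

```text
t 11.0 pos [0.5157 0.0547 0.1103] yaw -52.9681846789964 psi 39.1681846789964 pitch 0.05543446104971475 r 0.11338012187665608 lat(axis left of bar line) 0.0012664118670663066 tooly lateral fix -0.0012664118670663066
F along bar 0.6948771986801336 F left 0.932178116828664 Fz -0.9069724848552805 tau [-0.0415 -0.055  -0.0043] grip 118.3869731426239 0.01294832509693151
```

{"op": "play_rows", "data": {"series": [[0,[-0.3,0,0],[0,0,0]],[0,[-0.5,0,0],[0,0,0]],[0,[0,0,0],[0,0,0]]]}}

```text
t: 11.38
tool_pos: [0.4901, 0.0881, 0.1097]
tool_rot: [-2.813, 1.399, 0.0]
contact_force: [-0.4, -0.5, -1.7]
opening: 0.0127
grip_force: 118.4
```

{"op": "play_rows", "data": {"series": [[0,[0.03,0.427,0],[0,0,-1]],[0,[0.03,0.427,0],[0,0,-1]],[0,[0.03,0.427,0],[0,0,-1]],[0,[0.03,0.427,0],[0,0,-1]],[0,[0.03,0.427,0],[0,0,-1]],[0,[0.03,0.427,0],[0,0,-1]],[0,[0.03,0.427,0],[0,0,-1]],[0,[0.03,0.427,0],[0,0,-1]]]}}

```text
t: 12.38
tool_pos: [0.4331, -0.0659, 0.1102]
tool_rot: [3.126, 0.308, 0.002]
contact_force: [-0.0, -0.1, -1.9]
opening: 0.0128
grip_force: 118.4
```

{"op": "play_rows", "data": {"series": [[0,[0.03,0.43,0],[0,0,-1]],[0,[0,0.09,0],[0,0,-0.21]],[0,[0,0,0],[0,0,0]],[0,[0,0,0],[0,0,0]]]}}

```text
t: 12.88
tool_pos: [0.4397, -0.0894, 0.1097]
tool_rot: [-3.09, -0.563, 0.0]
contact_force: [0.1, 0.6, -0.6]
opening: 0.0129
grip_force: 118.4
```

```bash
python3 chk.py
```

```text
t 12.88 pos [ 0.4397 -0.0894  0.1097] yaw 20.640415561862397 psi -34.440415561862395 pitch -0.007115523540065631 r 0.15517238789036025 lat(axis left of bar line) -0.00028257242068105865 tooly lateral fix 0.00028257242068105865
F along bar 0.3471624576988279 F left 0.5518151812558241 Fz -0.6379200679477077 tau [0.0022 0.0534 0.0004] grip 118.4357750415802 0.012928497852526045
```

{"op": "play_rows", "data": {"series": [[0,[0.2,0,0],[0,0,0]],[0,[0.1,0,0],[0,0,0]],[0,[0.06,0,0],[0,0,0]],[0,[0.04,0,0],[0,0,0]],[0,[0.04,0,0],[0,0,0]],[0,[0,0,0],[0,0,0]]]}}

```text
t: 13.62
tool_pos: [0.4605, -0.0824, 0.1098]
tool_rot: [3.091, 0.563, -0.0]
contact_force: [0.1, 0.5, -1.4]
opening: 0.0125
grip_force: 118.4
```

```bash
python3 chk.py
```

```text
t 13.62 pos [ 0.4605 -0.0824  0.1098] yaw 20.652961291204917 psi -34.452961291204915 pitch -0.001158838551212865 r 0.13317845034060444 lat(axis left of bar line) 0.0004363730380226609 tooly lateral fix -0.0004363730380226609
F along bar 0.3015614313477495 F left 0.4422179572716894 Fz -1.4420521939754765 tau [-0.0571 -0.0493  0.0065] grip 118.44234824180603 0.012531155313783942
```

In the hole again; going to depth, then swinging.

{"op": "play_rows", "data": {"series": [[0,[0.08,0,0],[0,0,0]],[0,[0.1,0,0],[0,0,0]],[0,[0.1,0,0],[0,0,0]],[0,[0.1,0,0],[0,0,0]],[0,[0,0,0],[0,0,0]]]}}

```text
t: 14.25
tool_pos: [0.4794, -0.0757, 0.1102]
tool_rot: [3.09, 0.563, 0.004]
contact_force: [3.7, -2.8, -2.0]
opening: 0.0124
grip_force: 118.4
```

{"op": "play_rows", "data": {"series": [[0,[0.01,-0.2,0],[0,0,0.625]],[0,[0.01,-0.2,0],[0,0,0.625]],[0,[0.01,-0.2,0],[0,0,0.625]],[0,[0.01,-0.2,0],[0,0,0.625]],[0,[0.01,-0.2,0],[0,0,0.625]],[0,[0,0,0],[0,0,0]]]}}

```text
t: 15.0
tool_pos: [0.4717, -0.0259, 0.11]
tool_rot: [-3.139, 0.116, -0.001]
contact_force: [0.2, -1.6, -0.9]
opening: 0.0126
grip_force: 118.6
```

```bash
python3 chk.py
```

```text
t 15.0 pos [ 0.4717 -0.0259  0.11  ] yaw -4.247871717037896 psi -9.552128282962105 pitch 0.025696867190208583 r 0.11370883133284529 lat(axis left of bar line) -0.0006655419706743367 tooly lateral fix 0.0006655419706743367
F along bar 0.3482023195501329 F left -1.6060484736947735 Fz -0.9213606788860471 tau [-0.3457 -0.1398 -0.0834] grip 118.6105477809906 0.012624327669959018
```

{"op": "play_rows", "data": {"series": [[0,[0.003,-0.1,0],[0,0,0.3125]],[0,[0.003,-0.1,0],[0,0,0.3125]],[0,[0.003,-0.1,0],[0,0,0.3125]],[0,[0.003,-0.1,0],[0,0,0.3125]],[0,[0,0,0],[0,0,0]]]}}

```text
t: 15.62
tool_pos: [0.4746, -0.0067, 0.1098]
tool_rot: [-3.117, 0.39, 0.002]
contact_force: [-1.3, -3.0, -0.5]
opening: 0.0131
grip_force: 118.7
```

{"op": "play_rows", "data": {"series": [[0,[0,-0.04,0],[0,0,0.125]],[0,[0,-0.04,0],[0,0,0.125]],[0,[0,0,0],[0,0,0]]]}}

```text
t: 16.0
tool_pos: [0.4757, -0.0028, 0.1097]
tool_rot: [-3.11, 0.446, 0.001]
contact_force: [-2.1, -3.4, 1.1]
opening: 0.0126
grip_force: 118.8
```

```bash
python3 chk.py
```

```text
t 16.0 pos [ 0.4757 -0.0028  0.1097] yaw -16.321038594622735 psi 2.521038594622734 pitch -0.04823954948852792 r 0.1139950791558503 lat(axis left of bar line) -0.00018806164144303885 tooly lateral fix 0.00018806164144303885
F along bar -1.0989231224373506 F left -3.884331827511633 Fz 1.107152014046881 tau [-0.6301  0.3206 -0.2869] grip 118.75943541526794 0.012621402993286682
```

{"op": "play_rows", "data": {"series": [[0,[0,-0.04,0],[0,0,0.125]],[0,[0,-0.04,0],[0,0,0.125]],[0,[0,0,0],[0,0,0]]]}}

```text
t: 16.38
tool_pos: [0.4769, 0.0012, 0.1096]
tool_rot: [-3.101, 0.5, 0.001]
contact_force: [-1.9, -3.1, 0.6]
opening: 0.0126
grip_force: 118.7
```

{"op": "play_rows", "data": {"series": [[0,[0,-0.04,0],[0,0,0.125]],[0,[0,-0.04,0],[0,0,0.125]],[0,[0,0,0],[0,0,0]]]}}

```text
t: 16.75
tool_pos: [0.4782, 0.005, 0.1097]
tool_rot: [-3.092, 0.555, 0.001]
contact_force: [-2.7, -3.5, 0.0]
opening: 0.0128
grip_force: 118.7
```

{"op": "play_rows", "data": {"series": [[0,[0,-0.04,0],[0,0,0.125]],[0,[0,-0.04,0],[0,0,0.125]],[0,[0,0,0],[0,0,0]]]}}

```text
t: 17.12
tool_pos: [0.4797, 0.0088, 0.1097]
tool_rot: [-3.082, 0.609, 0.001]
contact_force: [-3.3, -2.7, -0.6]
opening: 0.0126
grip_force: 118.7
```

```bash
python3 chk.py
```

```text
t 17.12 pos [0.4797 0.0088 0.1097] yaw -22.338889163328197 psi 8.538889163328196 pitch -0.03222115081785071 r 0.11406536626823417 lat(axis left of bar line) -0.00043142106025956093 tooly lateral fix 0.00043142106025956093
F along bar -2.080647335498029 F left -3.742289769654985 Fz -0.5559929695006931 tau [-0.5242  0.4062 -0.282 ] grip 118.68862509727478 0.012630452696892756
```

{"op": "play_rows", "data": {"series": [[0,[0,-0.04,0],[0,0,0.125]],[0,[0,-0.04,0],[0,0,0.125]],[0,[0,0,0],[0,0,0]]]}}

```text
t: 17.5
tool_pos: [0.481, 0.0121, 0.1096]
tool_rot: [3.07, -0.663, -0.002]
contact_force: [-4.5, -3.9, -1.1]
opening: 0.013
grip_force: 118.7
```

{"op": "play_rows", "data": {"series": [[0,[0,-0.04,0],[0,0,0.125]],[0,[0,0,0],[0,0,0]]]}}

```text
t: 17.75
tool_pos: [0.4816, 0.0135, 0.1095]
tool_rot: [3.063, -0.69, -0.002]
contact_force: [-5.0, -5.4, 0.6]
opening: 0.0125
grip_force: 118.8
```

```bash
python3 chk.py
```

```text
t 17.75 pos [0.4816 0.0135 0.1095] yaw -25.402126556714332 psi 11.602126556714332 pitch -0.06445942882480578 r 0.11425115830982413 lat(axis left of bar line) 0.000551379311307369 tooly lateral fix -0.000551379311307369
F along bar -2.1474355050999954 F left -7.050904509995484 Fz 0.6110135597379414 tau [-0.9794  0.7156 -0.5366] grip 118.81041169166565 0.01250282833850491
```

{"op": "play_rows", "data": {"series": [[0,[0,-0.04,0],[0,0,0.125]],[0,[0,-0.02,0],[0,0,0.06]],[0,[0,0,0],[0,0,0]]]}}

```text
t: 18.12
tool_pos: [0.4825, 0.0156, 0.1094]
tool_rot: [3.052, -0.73, -0.004]
contact_force: [-6.9, -7.5, 1.4]
opening: 0.0126
grip_force: 119.0
```

```bash
python3 chk.py
```

```text
t 18.12 pos [0.4825 0.0156 0.1094] yaw -26.91676350996119 psi 13.116763509961189 pitch -0.08487828533477777 r 0.11431823978106108 lat(axis left of bar line) 0.0013374235506125574 tooly lateral fix -0.0013374235506125574
F along bar -2.7803402010652287 F left -9.781975650187823 Fz 1.4083397468216399 tau [-1.4093  0.9307 -0.7337] grip 119.01592969894409 0.012605240107475334
```

{"op": "play_rows", "data": {"series": [[0,[0,-0.04,0],[0,0,0.125]],[0,[0,-0.04,0],[0,0,0.125]],[0,[0,0,0],[0,0,0]]]}}

```text
t: 18.5
tool_pos: [0.4838, 0.0184, 0.1093]
tool_rot: [3.036, -0.784, -0.005]
contact_force: [-7.2, -10.3, 1.0]
opening: 0.0131
grip_force: 119.3
```

```bash
python3 chk.py
```

```text
t 18.5 pos [0.4838 0.0184 0.1093] yaw -28.9543343389885 psi 15.154334338988498 pitch -0.10511655484350343 r 0.1143979908247251 lat(axis left of bar line) 0.002292909331008365 tooly lateral fix -0.002292909331008365
F along bar -1.336560258992175 F left -12.517141384693783 Fz 0.9577770922009491 tau [-1.8596  1.1662 -0.9192] grip 119.328566431941 0.01305276248124472
```

{"op": "play_rows", "data": {"series": [[0,[0,-0.04,0],[0,0,0]],[0,[0,-0.03,0],[0,0,0]],[0,[0,0,0],[0,0,0]]]}}

```text
t: 18.88
tool_pos: [0.4844, 0.0196, 0.1089]
tool_rot: [3.031, -0.785, -0.009]
contact_force: [-11.5, -17.5, 2.5]
opening: 0.0124
grip_force: 120.6
```

```bash
python3 chk.py
```

```text
t 18.88 pos [0.4844 0.0196 0.1089] yaw -29.047087283986105 psi 15.247087283986104 pitch -0.15649550995680547 r 0.11446720083641965 lat(axis left of bar line) 0.0011130129293440846 tooly lateral fix -0.0011130129293440846
F along bar -1.5792058588508342 F left -20.850991178297246 Fz 2.463400386263204 tau [-3.0138  1.716  -1.466 ] grip 120.61456340365112 0.012434721941787255
```

{"op": "play_rows", "data": {"series": [[0,[0,0,0],[0,0,0]],[0,[0,0,0],[0,0,0]]]}}

```text
t: 19.12
tool_pos: [0.4844, 0.0196, 0.109]
tool_rot: [3.031, -0.785, -0.008]
contact_force: [-12.3, -16.3, 3.1]
opening: 0.0128
grip_force: 120.6
```

{"op": "play_rows", "data": {"series": [[0,[0,0.04,0],[0,0,0]],[0,[0,0.03,0],[0,0,0]],[0,[0,0.04,0],[0,0,-0.125]],[0,[0,0.04,0],[0,0,-0.125]],[0,[0,0.04,0],[0,0,-0.125]],[0,[0,0,0],[0,0,0]]]}}

```text
t: 19.88
tool_pos: [0.4818, 0.0141, 0.1095]
tool_rot: [3.06, -0.704, -0.002]
contact_force: [-5.2, -7.3, 0.3]
opening: 0.0127
grip_force: 119.0
```

```bash
python3 chk.py
```

```text
t 19.88 pos [0.4818 0.0141 0.1095] yaw -25.899569857882856 psi 12.099569857882855 pitch -0.05834644937674096 r 0.1142898921775707 lat(axis left of bar line) 0.0008780905974148034 tooly lateral fix -0.0008780905974148034
F along bar -1.514118957314435 F left -8.893838548562933 Fz 0.308175210381735 tau [-1.0953  0.8    -0.581 ] grip 119.01657342910767 0.01274173562576764
```

{"op": "play_rows", "data": {"series": [[0,[0,0.04,0],[0,0,-0.125]],[0,[0,0.04,0],[0,0,-0.125]],[0,[0,0.02,0],[0,0,0]],[0,[0,0,0],[0,0,0]]]}}

```text
t: 20.38
tool_pos: [0.4806, 0.0108, 0.1098]
tool_rot: [-3.073, 0.648, -0.001]
contact_force: [-0.9, -1.5, -1.9]
opening: 0.013
grip_force: 118.7
```

```bash
python3 chk.py
```

```text
t 20.38 pos [0.4806 0.0108 0.1098] yaw -23.826159960920577 psi 10.026159960920577 pitch 0.010535393094996686 r 0.11402419194837088 lat(axis left of bar line) 0.00027691038127520043 tooly lateral fix -0.00027691038127520043
F along bar -0.16842256473423603 F left -1.7610143079459128 Fz -1.878664336999943 tau [-0.1396  0.2441 -0.0775] grip 118.73402237892151 0.012963433539595448
```

{"op": "play_rows", "data": {"series": [[0,[0,0.02,0],[0,0,0]],[0,[0,0,0],[0,0,0]],[0,[-0.1,0,0],[0,0,0]],[0,[-0.3,0,0],[0,0,0]],[0,[-0.5,0,0],[0,0,0]],[0,[-0.5,0,0],[0,0,0]],[0,[0,0,0],[0,0,0]],[0,[0,0,0],[0,0,0]]]}}

```text
t: 21.38
tool_pos: [0.4163, 0.0378, 0.1101]
tool_rot: [-3.074, 0.648, -0.002]
contact_force: [-0.3, 0.3, -0.4]
opening: 0.0126
grip_force: 118.9
```

```bash
python3 chk.py; python3 bar.py pics/w.png
```

```text
t 21.38 pos [0.4163 0.0378 0.1101] yaw -23.809031010767214 psi 10.009031010767213 pitch 0.06751470261238637 r 0.18374963979101194 lat(axis left of bar line) 0.0014946265293930858 tooly lateral fix -0.0014946265293930858
F along bar -0.40810987433100565 F left 0.14132392450004713 Fz -0.40059826294281764 tau [ 0.0563 -0.0241 -0.0005] grip 118.94172549247742 0.0126479628373348
tcp px 315.18725241629335 200.25654286439956 z 0.11010305330457934 opening 0.0126479628373348
red ((325.0588073730469, 202.76470947265625), (21.52941131591797, 8.0), 28.07248878479004) (317, 195, 19, 15)
```

View pics/w.png

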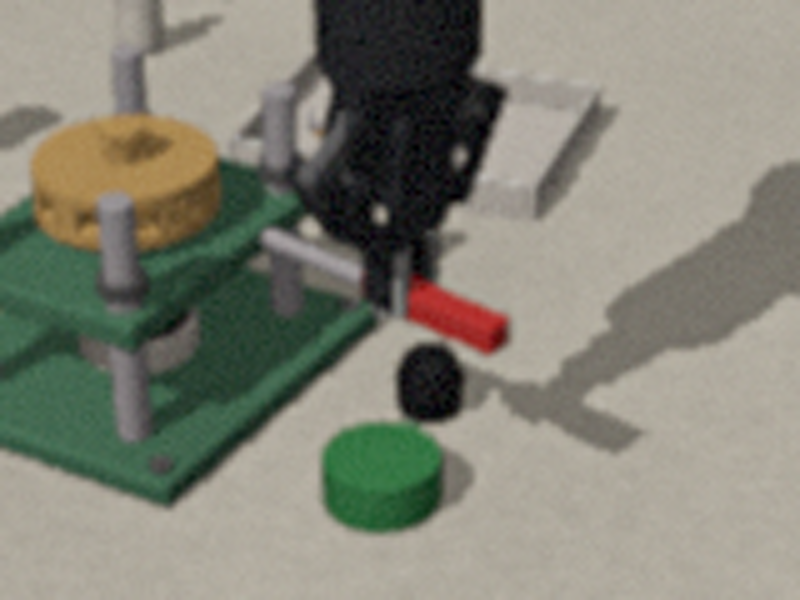

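The bar is fully out and held level, the collar is in place, and the loupe and block are untouched. Next I return the bar to the mat.

{"op": "play_rows", "data": {"series": [[0,[0,0,-0.3],[0,0,-1]],[0,[0,0,-0.4],[0,0,-1]],[0,[0,0,-0.4],[0,0,-1]],[0,[0,0,-0.1],[0,0,-1]],[0,[0.1,-0.95,0],[0,0,0]],[0,[0.3,-0.95,0],[0,0,0]],[0,[0.5,-0.95,0],[0,0,0]],[0,[0.5,-0.95,0],[0,0,0]]]}}

```text
t: 22.48
tool_pos: [0.4593, 0.2375, 0.1699]
tool_rot: [3.133, 0.224, 0.001]
contact_force: [0.7, -0.3, -1.5]
opening: 0.0128
grip_force: 118.9
```

{"op": "play_rows", "data": {"series": [[0,[0.5,-0.9,0.5],[0,0,0]],[0,[0,0,0.7],[0,0,0]],[0,[0,0,0],[0,0,0]],[0,[0,0,0],[0,0,0]]]}}

```text
t: 22.98
tool_pos: [0.4774, 0.2838, 0.1107]
tool_rot: [-3.133, -0.223, -0.002]
contact_force: [0.1, -0.1, -0.3]
opening: 0.0126
grip_force: 118.9
```

```bash
python3 chk.py
```

```text
t 22.98 pos [0.4774 0.2838 0.1107] yaw 8.132647025504081 psi -21.93264702550408 pitch 0.05820184182965571 r 0.06143928258543139 lat(axis left of bar line) -0.33078438540668326 tooly lateral fix 0.33078438540668326
F along bar 0.05287555832621784 F left -0.15605504309716675 Fz -0.31964374516198024 tau [-0.0277  0.0105 -0.0246] grip 118.92024993896484 0.012620219394517003
```

{"op": "play_rows", "data": {"series": [[0,[0.06,0,0.8],[0,0,0]],[0,[0,0,0.8],[0,0,0]],[0,[0,0,0.35],[0,0,0]],[0,[0,0,0.09],[0,0,0]],[0,[0,0,0.02],[0,0,0]],[0,[0,0,0.01],[0,0,0]],[0,[0,0,0],[0,0,0]]]}}

```text
t: 23.85
tool_pos: [0.4803, 0.2847, 0.0074]
tool_rot: [-3.133, -0.224, -0.003]
contact_force: [-0.5, 0.3, -1.4]
opening: 0.0127
grip_force: 119.0
```

{"op": "play_rows", "data": {"series": [[0,[0,0,0.02],[0,0,0]],[0,[0,0,0],[0,0,0]],[0.3,[0,0,0],[0,0,0]],[0.5,[0,0,0],[0,0,0]],[0.5,[0,0,0],[0,0,0]],[0.5,[0,0,-0.3],[0,0,0]],[0.5,[0,0,-0.8],[0,0,0]],[0.5,[0,0,-1],[0,0,0]]], "force": 20}}

```text
t: 24.85
tool_pos: [0.4788, 0.284, 0.1112]
tool_rot: [3.133, 0.224, -0.003]
contact_force: [-0.0, 0.6, 0.2]
opening: 0.0426
grip_force: 0.0
```

{"op": "play_rows", "data": {"series": [[0.5,[-0.6,0,-0.8],[0,0,0]],[0.5,[-0.6,0.6,-0.5],[0,0,0]],[0.5,[-0.6,0.6,0],[0,0,0]],[0.5,[0,0,0],[0,0,0]],[0.5,[0,0,0],[0,0,0]]]}}

```text
t: 25.48
tool_pos: [0.3995, 0.2124, 0.1762]
tool_rot: [-3.133, -0.224, -0.003]
contact_force: [1.0, 0.1, -0.1]
opening: 0.0429
grip_force: 0.0
```

```bash
python3 - <<'E'
from h import *
S=cam("side");cv2.imwrite("pics/end.png",cv2.resize(S["color"][140:360,160:400],None,fx=3.3,fy=2.7))
E
```

```text
(no output)
```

View pics/end.png

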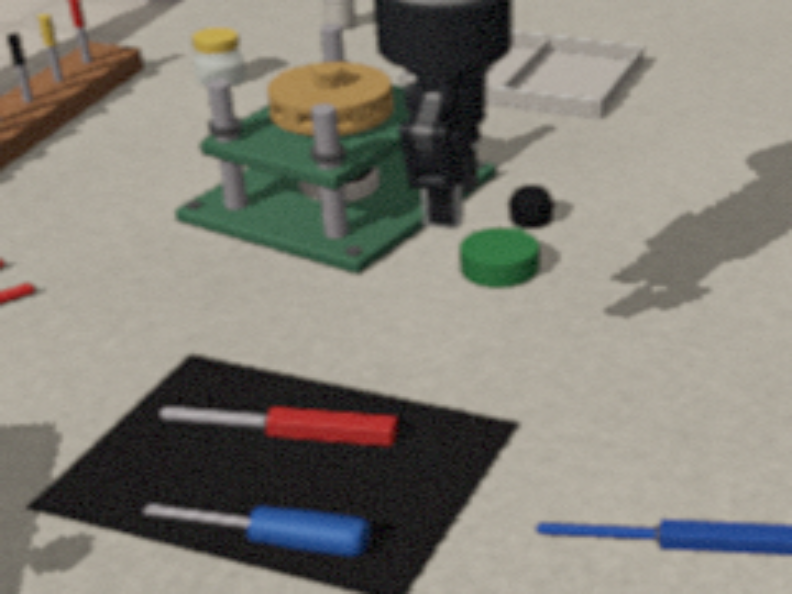

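The red bar lies flat on the mat, the screwdriver, loupe and block haven't moved, and the gripper is clear of everything. I'm handing the job in.

```bash
python3 -c "
from station import ctrl
print(ctrl.finish_job())"
```

```text
the job is handed in; nothing more can be done
None
```

The collar was turned in two swings until it bit and held firm against about 20 N on the bar; the bar was then drawn out and laid flat on its mat, and the job was handed in at about 25.5 s (no verdict was returned).

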